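# Undo the little vice two turns with a fingertip and slide the lock cylinder to the stop

### The job

The brass lock cylinder in the small bench vice has to sit against the vice's end stop before it is drilled. Roll a fingertip across the rim of the vice's knurled wheel, stroke after stroke, until the wheel has made two full turns in the loosening direction (anticlockwise as you face the wheel; its top goes to the left); up to half a turn more does no harm, but no further, or the jaw no longer guides the cylinder. Only then push the cylinder along between the jaws with the fingertips until its end rests against the stop; do not lift or carry anything, and leave the padlock, the spare cylinder and the pin tin alone.

Things in the scene. Friction and masses are not known exactly. Their poses are not given: they have to be found in the camera images.
- vice: Small grey bench vice fixed to the bench, 150 mm long, 58 mm wide. Origin on the bench under it; its x axis points from the knurled wheel (robot's side) to the fixed jaw, y along the jaws to the end stop, z up. Offsets in the other entries are in this frame, mm. Bed under the cylinder: flat, z = 18, y = -29 to 29. Ears with cap screws at x = 30, y = -39 and 39, tops at z = 17.
- vice_wheel (a joint): Turn of the knurled wheel, rad, growing as it loosens (anticlockwise seen from its front: its top moves to the vice's +y). 0 = jaw just touching the cylinder; starts clamped tight, at -2.6 to -2.0. One turn (6.28) draws jaw and wheel 1.5 mm toward -x. It turns stiffly (0.03 N m, 1.4 N at the rim), does not coast, stays where it is left. Two turns from the start = 10.0 to 10.6.
- wheel_center (a point): Centre of the knurled steel wheel, a disc 44 mm across and 15 mm wide; its level axis runs along the vice's x, 26 mm above the bench; x = -78 at the start. The top of the rim, 48 mm above the bench, is the highest part of the vice, so a fingertip can stroke over it from above toward +y, pressing 4 to 15 N (friction 0.5 or more). Nothing stands beside or before the wheel.
- wheel_mark (a point): Middle of the white index line (2 x 8.5 mm) on the front face of the wheel, 13 mm from its axis; it turns with the wheel and points straight up at wheel angle 0.
- jaw_top (a point): Middle of the top edge of the fixed jaw's face: x = 20, y = 0, z = 31. Both jaws are 44 mm wide (y = -22 to 22), tops at z = 31; the fixed one reaches back to x = 45. The moving jaw's face is at x = -12 when it touches the cylinder, its back 22 mm behind. A nut block stands behind the wheel at x = -61 to -43, y = -22 to 22, top z = 36. Axes as the vice's.
- cylinder_center (a point): Centre of the brass euro lock cylinder lying on its side on the vice's bed, 32 mm (x) by 66 mm (y) by 17 mm high, 170 g, centre at z = 26.5, top z = 35. Its flat ends are 33 mm from the centre and stick out past the jaws. Starts at x = 4, y = -26 to -14; against the stop its centre is at y = 7 and the end that is pushed (-y) at y = -26, still outside the jaws. Axes as the vice's.
- stop_face (a point): Working face of the dark steel end stop, a flat leg 6 mm thick and 13 mm high (z = 19 to 32) across the +y end of the jaws from x = 0 to 42. The point is on the face, in the cylinder's path: x = 4, y = 40, z = 26.5 in the vice's frame; the face looks to the vice's -y.
- padlock: Brass padlock, 63 x 42 x 19 mm, lying on the bench left of the wheel; not to be moved. Origin under its centre.
- spare_cylinder: A second brass euro cylinder, 32 x 66 x 17 mm, lying on the bare bench some way left of the vice; not to be moved. Origin under its centre.
- pin_tin: Round tin of pins, 46 mm across, 32 mm high, on the bench behind the vice on its right; not to be moved. Origin under its centre.
Things that resemble listed ones, but are neither listed nor needed, are in the scene too. Leave any black look-alike of the part that bears cylinder_center alone.

How it is judged:
By the outcome, as a careful person would: the job done as asked, in the order asked, and still so for the second after the job is handed in, with the robot touching nothing.
It also fails if it takes over 72 s, if anything falls off the work surface, if the arm or the gripper's body presses on something with over 40 N, if the wrist force passes 120 N, or if a joint passes its speed limit or range.

### The arm

A 6-joint arm with a two-finger parallel gripper is mounted at the origin on a cart in front of the work surface, level with it; the furniture and walls round the work are solid. World frame = base frame: x ahead of the robot, y to its left, z up, the work surface at z = 0. Lengths are in m, angles in degrees, forces in N, time in s.
With the tool pointing down it reaches from about 0.35 to 0.875 m from the base axis. Payload 4.2 kg.
Tool frame: the origin (TCP) lies midway between the tips of the shut fingers; the grasp point (between the pads) lies 19 mm behind it; z points along the fingers, y is the direction in which the jaws open and shut (so a half turn about z gives the same grasp; the last joint's range is limited). The gripper opens to 87 mm and grips with 3 to 60 N. Pads are 19 mm wide; open, the fingers measure 117 mm over their backs; the gripper's body (75 mm by 190 mm) begins 51 mm behind the grasp point.
Start: joints at [-58.407, 22.042, 0.453, 0, -68.411, -14.817], TCP at [0.18, -0.598, 0.223] pointing down, gripper open.
Joint ranges: [-179.83, 179.83], [-69.29, 118.12], [-61.27, 80.66], [-181.25, 117.63], [-171.15, -9.14], [-177.46, 177.46]. Speed limits (degrees/s): [159.86, 159.86, 180, 180, 180, 180].

### API

Orientations are given as a 3x3 rotation matrix whose columns are the frame's x, y, z axes.
In Python, from station import r gives the robot as it stands.
- The arm moves only by the tool servo_tool, never from a script. Its arguments are lists of equal length, an entry for each row: "slide": the shift along the world's x, y, z in units of 60 mm (1.0 is 60 mm), a list of three; "twist": the turn, a rotation vector about the world's x, y, z in units of 6 degrees (1.0 is 6 degrees), a list of three; "gripper": the closure, from 0 (fully open) to 1 (shut). In form: {"slide": [[x, y, z], ...], "twist": [[wx, wy, wz], ...], "gripper": [gripper, ...]}. A call has 1 to 12 rows; each row shifts and turns the commanded pose from where the row before left it; what a row does not reach is not made up. A row lasts 1/8 s, in which the tool goes at most 62.5 mm and 10.7 degrees, less where a joint would pass 70% of its speed; a pose out of reach is approached as far as the arm can. A call is refused whole if a number of a shift passes 1 or a number of a turn 1, either way. A call with a gripper value outside its range is refused whole. The fingers move at their own pace and stop on an object; the grip force is fixed at half the most. Time passes only in rows, so rows that do not move let the fingers close. It gives the time, the measured TCP pose, the force and the opening at its end, in the units of the state.
- r.sense(): the state, without advancing time (a new reading comes with each control period).
- r.capture(name): name is "scene" or "side" or "wrist"; returns a dict with "image" (400x640x3 uint8, blue, green, red), "intrinsics" (3x3 intrinsics, pixels), "R" (3x3) and "t" (3): a world point X has camera coordinates R X + t. Camera axes: x right, y down, z forward; pixel columns grow to the right and rows downward; lengths in m; the calibration is good to about 2 mm. A picture is of the moment at which its call begins. There is no depth.
- r.finish_job(): hands the job in, once; it reports no verdict.
The state is a dict: "time_s": time; "joints": joint angles; "joint_velocities": joint speeds; "effort": joint torques, N m; "tcp_pos": TCP position; "ee_rot": TCP orientation; "wrist_force": force on the tool from outside, world axes, zero at the start; "moment": the same for the moment, N m; "gripper_width": opening from 0.0 (shut) to 1.0 (fully open).
Only numpy, scipy, OpenCV 4.12 (cv2) and the standard library are available. Lean on these libraries where they do the work, as an engineer would, in place of code of your own. Each camera call takes 0.05 s, during which the arm holds its last target.

## Working session

There is one attempt and no reset: what is moved stays moved. The work goes in short steps, Python scripts to look and compute and a tool call to move; the robot and the scene stay as the last step left them, time stands still between calls to the robot, and variables do not carry over. Pictures are saved under pics/ and viewed, and the job is handed in when it is done.

Besides the shell and the picture viewer there is one more tool, called as name(argument=value, ...) on one line, values as JSON. servo_tool: Moves the arm, as the interface text tells. Its arguments: {"type":"object","properties":{"slide":{"type":"array","items":{"type":"array","items":{"type":"number"}}},"twist":{"type":"array","items":{"type":"array","items":{"type":"number"}}},"gripper":{"type":"array","items":{"type":"number"}}},"required":["slide","twist","gripper"]}

```bash
mkdir -p pics; ls
cat > h.py <<'E'
import numpy as np, cv2
from station import r
def cap(n,f=None):
    c=r.capture(n)
    if f: cv2.imwrite('pics/'+f,c['image'])
    return c
def ray(c,u,v):
    K=np.array(c['intrinsics']);R=np.array(c['R']);t=np.array(c['t'])
    return -R.T@t, R.T@np.linalg.inv(K)@np.array([u,v,1.0])
def onz(c,u,v,z):
    o,d=ray(c,u,v); return o+d*(z-o[2])/d[2]
def proj(c,X):
    p=np.array(c['intrinsics'])@(np.array(c['R'])@np.array(X)+np.array(c['t'])); return p[:2]/p[2]
E
python3 - <<'E'
from h import *
for n in ['scene','side','wrist']:
    c=cap(n,n+'0.png'); print(n, ray(c,320,200), c['intrinsics'])
print(r.sense())
E
```

```text
pics
scene (array([ 0.14788121, -0.85316789,  0.97401084]), array([ 0.37053181,  0.54893769, -0.74933346])) [[474.95970223   0.         316.2568993 ]
 [  0.         474.95970223 196.17267947]
 [  0.           0.           1.        ]]
side (array([0.08654483, 0.54532891, 0.66432947]), array([ 0.47610112, -0.6658431 , -0.57455582])) [[428.18768514   0.         319.46053854]
 [  0.         428.18768514 195.07827668]
 [  0.           0.           1.        ]]
wrist (array([ 0.10854033, -0.62025748,  0.38356964]), array([ 0.26697159,  0.08373288, -0.9601189 ])) [[277.85044859   0.         320.03112406]
 [  0.         277.85044859 197.0424189 ]
 [  0.           0.           1.        ]]
{'time_s': 0.15, 'joints': array([-5.84072635e+01,  2.20813264e+01,  3.98145388e-01, -2.13485354e-02,
       -6.84109070e+01, -1.48136426e+01]), 'joint_velocities': array([-0.05908176, -0.04875386,  0.20625327,  0.13240715,  0.03452551,
        0.03275913]), 'effort': array([-1.82202207e-04, -3.91052842e+01,  1.87587601e+01,  4.22235176e+00,
        1.23706492e-02, -1.47791438e-04]), 'tcp_pos': array([ 0.18028462, -0.59796193,  0.22170423]), 'ee_rot': array([[-9.57464523e-01, -2.88550461e-01, -5.65155767e-04],
       [-2.88551002e-01,  9.57463222e-01,  1.58025138e-03],
       [ 8.51335973e-05,  1.67611090e-03, -9.99998592e-01]]), 'wrist_force': array([-0.09624469,  0.22639448, -1.06375866]), 'moment': array([-0.00925713,  0.02249386, -0.05451188]), 'gripper_width': 0.9981801209321056}
```

View pics/scene0.png

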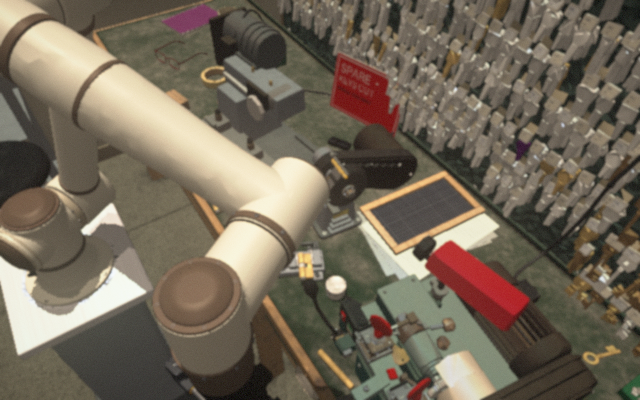

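View pics/side0.png

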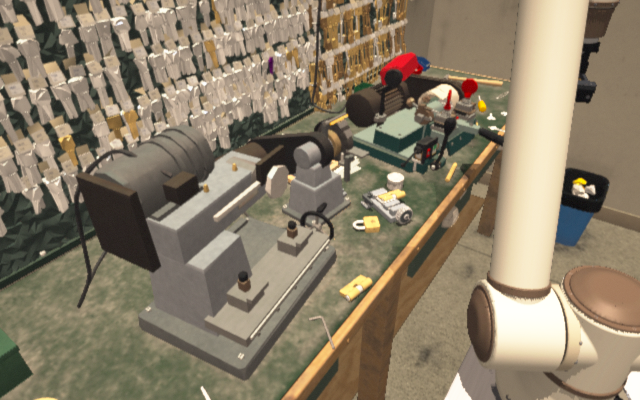

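View pics/wrist0.png

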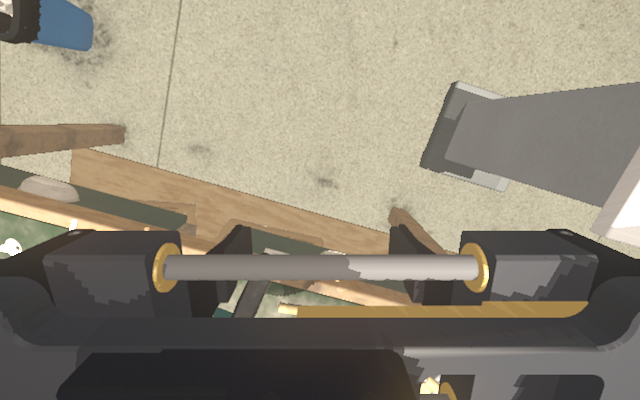

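The scene view shows the vice half hidden by the arm, near (303,263). In the side view the vice is near (388,205), a padlock near (368,225), a brass cylinder near (355,288) and a white round tin near (396,180). Next I'll enlarge both.

Run:
```python
from h import *
a=cv2.imread('pics/side0.png')[160:310,320:440]
cv2.imwrite('pics/side0c.png',cv2.resize(a[:85],None,fx=6.5,fy=6.5,interpolation=2))
b=cv2.imread('pics/scene0.png')[230:310,260:370]
cv2.imwrite('pics/scene0c.png',cv2.resize(b,None,fx=7,fy=7,interpolation=2))
c=cap('side');
for n,u,v,z in [('vice',388,205,.02),('pad',370,225,.01),('spare',355,288,.01),('tin',396,180,.02)]: print(n,onz(c,u,v,z))
```

```text
vice [ 0.46361468 -0.28216085  0.02      ]
pad [ 0.46635538 -0.19533031  0.01      ]
spare [0.38835937 0.00301    0.01      ]
tin [ 0.50140301 -0.40154499  0.02      ]
```

View pics/side0c.png

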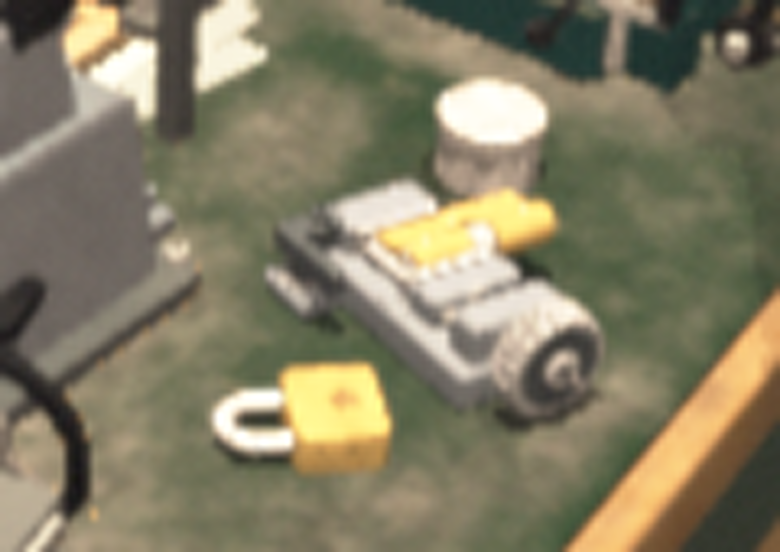

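View pics/scene0c.png

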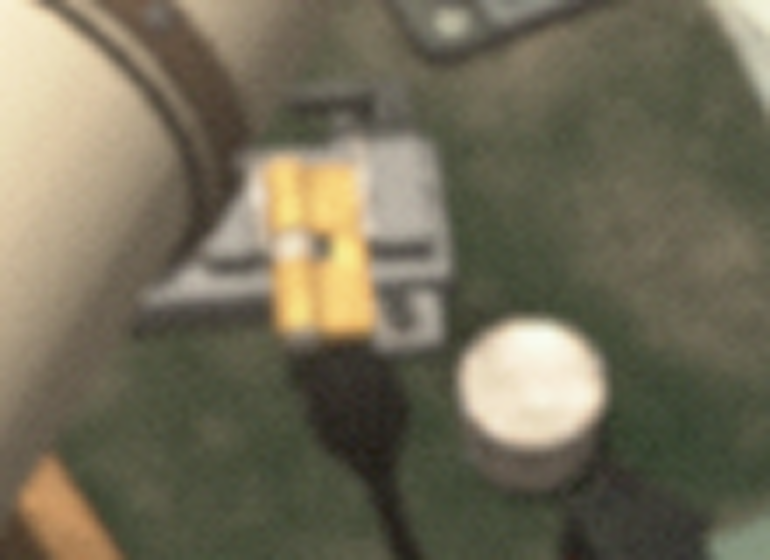

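Run:
```python
from h import *
c=cap('scene'); s=cap('side')
for u,v in [(297.9,252.6),(310.3,252.9),(313.6,277.6),(299.3,277.6)]: print(onz(c,u,v,.035))
print('wheel',onz(s,406.9,216.9,.026))
print('tin',onz(c,336,285,.032),onz(s,320+492/6.5,160+110/6.5,.032))
# lever: scene blob (310,287) vs side (447,128)
o1,d1=ray(c,310,287)
for l in np.linspace(.9,1.25,8):
    X=o1+d1/np.linalg.norm(d1)*l; print(X.round(3),proj(s,X).round(0))
```

```text
[ 0.47518793 -0.2776402   0.035     ]
[ 0.49977429 -0.2944424   0.035     ]
[ 0.46913341 -0.35680725  0.035     ]
[ 0.4414285  -0.33902556  0.035     ]
wheel [ 0.3986964 -0.2562015  0.026    ]
tin [ 0.50256554 -0.39940305  0.032     ] [ 0.50165487 -0.39776825  0.032     ]
[ 0.395 -0.459  0.203] [451. 121.]
[ 0.409 -0.437  0.161] [440. 138.]
[ 0.422 -0.416  0.118] [429. 155.]
[ 0.436 -0.394  0.075] [419. 171.]
[ 0.45  -0.372  0.032] [409. 187.]
[ 0.463 -0.35  -0.011] [399. 202.]
[ 0.477 -0.328 -0.054] [389. 217.]
[ 0.491 -0.306 -0.096] [380. 231.]
```

Candidates for the cylinder: the brass one in the vice jaws at scene (306,265) and side (402,195), and the spare on bare bench at side (355,288). The black thing at scene (310,287) triangulates to a tall lever at about (0.40,-0.45,0.19), so it is not a cylinder. I choose the one in the jaws. First I'll raise over the lever and look from above.

servo_tool(slide=[[0, 0, 1], [0, 0, 1], [0.8, 0.6, 0.2], [0.8, 0.6, 0], [0.8, 0.6, 0], [0.8, 0.6, 0], [0.8, 0.6, 0], [0.8, 0.6, 0], [0.8, 0.6, 0], [0.2, 0.25, -0.5], [0, 0, 0]], twist=[[0, 0, 0], [0, 0, -0.9], [0, 0, -1], [0, 0, -1], [0, 0, -1], [0, 0, -1], [0, 0, -1], [0, 0, -1], [0, 0, -0.9], [0, 0, 0], [0, 0, 0]], gripper=[1, 1, 1, 1, 1, 1, 1, 1, 1, 1, 1])

```text
time_s: 1.68
tcp_pos: [0.5283, -0.3295, 0.3215]
ee_rot: [[-0.867, 0.498, -0.006], [0.498, 0.867, 0.003], [0.006, -0.0, -1.0]]
wrist_force: [0.1, 0.0, 1.3]
gripper_width: 0.007
```

Run:
```python
from h import *
for n in ['scene','side','wrist']:
    c=cap(n,n+'1.png')
print(r.sense()['tcp_pos'],r.sense()['time_s'])
a=cv2.imread('pics/side1.png')[180:250,350:440]; cv2.imwrite('pics/side1c.png',cv2.resize(a,None,fx=8,fy=8,interpolation=2))
a=cv2.imread('pics/scene1.png')[230:310,260:370]; cv2.imwrite('pics/scene1c.png',cv2.resize(a,None,fx=7,fy=7,interpolation=2))
```

```text
[ 0.52810732 -0.33239924  0.3259024 ] 1.825
```

View pics/wrist1.png

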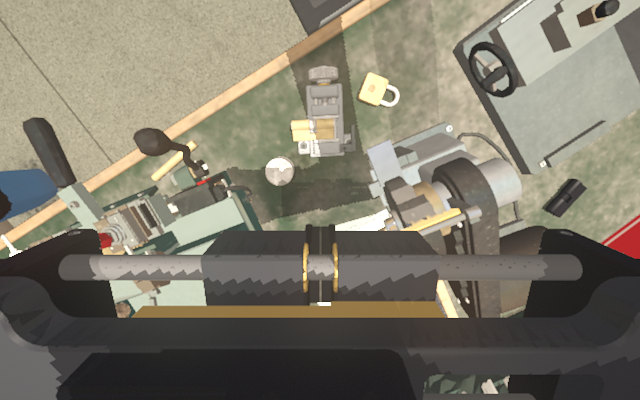

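View pics/side1c.png

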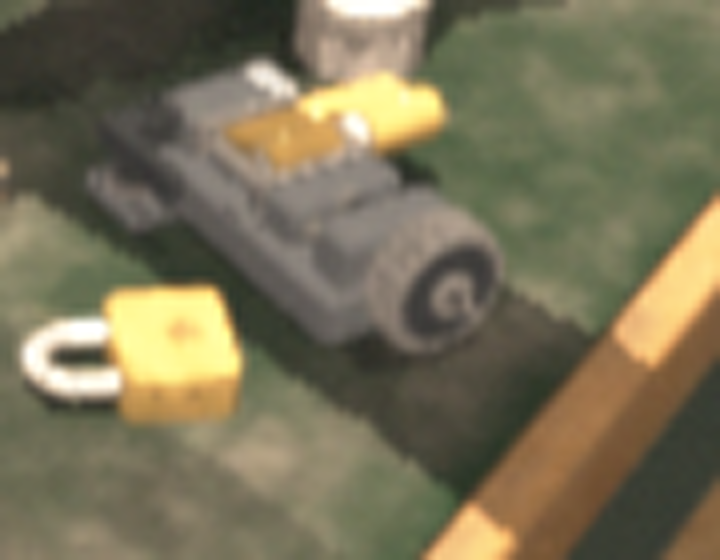

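View pics/scene1.png

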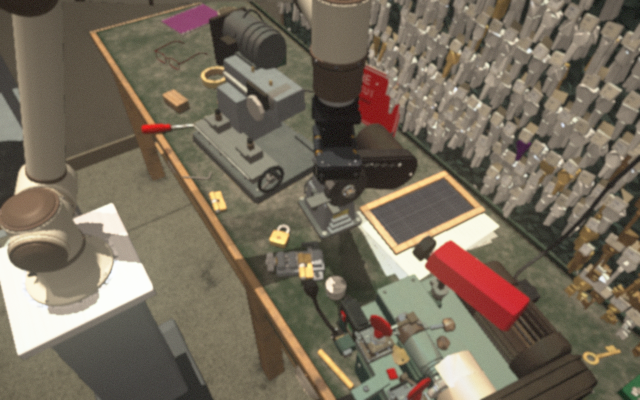

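The wrist view shows the vice at (322,110), with the wheel at (323,75) and brass end (302,130). The tin is at (280,172), the padlock at (375,90), the lever knob at (150,140) and the grinder at (390–520,130–230). I'll measure roughly and check clearances before going lower.

Run:
```python
from h import *
c=cap('wrist'); sc=cap('scene')
im=c['image'][50:200,240:420]; cv2.imwrite('pics/w1c.png',cv2.resize(im,None,fx=4.4,fy=4.0,interpolation=2))
def tri(a,ua,b,ub):
    o1,d1=ray(a,*ua);o2,d2=ray(b,*ub)
    A=np.stack([d1,-d2],1); l=np.linalg.lstsq(A,o2-o1,rcond=None)[0]
    p,q=o1+d1*l[0],o2+d2*l[1]; return (p+q)/2,np.linalg.norm(p-q)
print('cam',ray(c,320,197))
print('knob',tri(c,(150,140),sc,(310,287)))
for p in [(370,150),(380,195),(400,215),(450,128)]: print(p,onz(c,*p,0),onz(c,*p,.1))
print('scene base',onz(sc,300,210,0),onz(sc,333,237,0),onz(sc,358,222,0))
```

```text
cam (array([ 0.46288066, -0.29600382,  0.48775915]), array([ 0.23401044, -0.13510635, -0.96280082]))
knob (array([ 0.395043  , -0.45675823,  0.19939795]), np.float64(0.0024740682555719814))
(370, 150) [ 0.55150141 -0.2465535   0.        ] [ 0.53333245 -0.25669176  0.1       ]
(380, 195) [ 0.63287146 -0.26806407  0.        ] [ 0.59802008 -0.27379225  0.1       ]
(400, 215) [ 0.68593607 -0.25325911  0.        ] [ 0.64020542 -0.2620226   0.1       ]
(450, 128) [ 5.86745372e-01 -1.11448813e-01  5.55111512e-17] [ 0.56135073 -0.14928614  0.1       ]
scene base [ 0.56462665 -0.14067634  0.        ] [ 0.58830012 -0.26328528  0.        ] [ 0.67140637 -0.25807487  0.        ]
```

View pics/w1c.png

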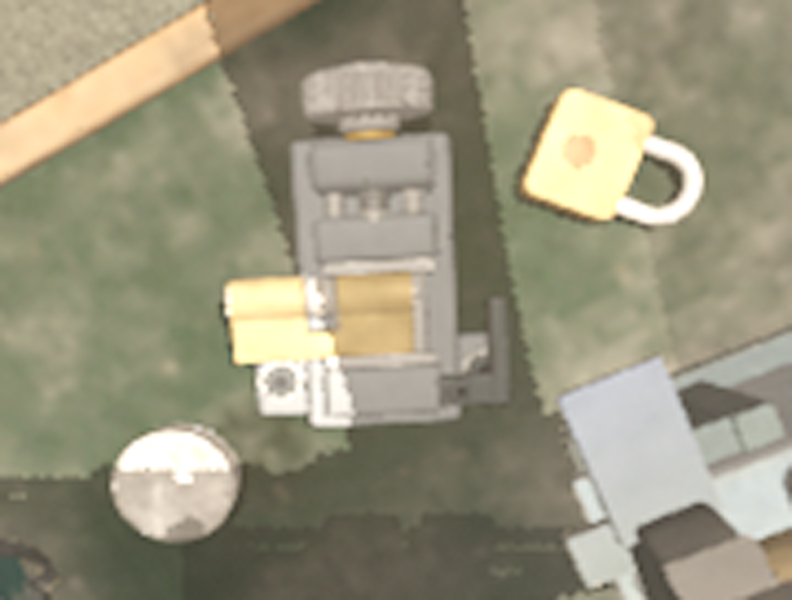

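Run:
```python
from h import *
c=cap('wrist')
P=lambda X,Y,z: onz(c,240+X/4.4,50+Y/4.0,z)
def f(n,X,Y,z):
    p=P(X,Y,z); print(n,p.round(4)); return p
wl=f('wheel L',302,95,.026);wr=f('wheel R',434,93,.026)
wt=f('top edge front',368,63,.048); 
a=f('cyl tr',415,277,.035);b=f('cyl br',415,355,.035);d=f('cyl bl',235,363,.035);e=f('cyl tl',230,285,.035)
for p,q in [(b,a),(d,e),(e,a),(d,b),(wl,wr)]: print(np.degrees(np.arctan2(*(q-p)[1::-1])).round(1),np.linalg.norm(q-p))
nl=f('nut l',313,190,.036);nr=f('nut r',433,186,.036)
jl=f('fixjaw l',330,357,.031);jr=f('fixjaw r',441,357,.031)
for p,q in [(nl,nr),(jl,jr)]: print(np.degrees(np.arctan2(*(q-p)[1::-1])).round(1),np.linalg.norm(q-p))
bl=f('base l',293,142,.018); br=f('base r',450,134,.018)
f('mid',371,138,.018)
```

```text
wheel L [ 0.3965 -0.2775  0.026 ]
wheel R [ 0.419  -0.2373  0.026 ]
top edge front [ 0.4014 -0.2541  0.048 ]
cyl tr [ 0.4747 -0.2767  0.035 ]
cyl br [ 0.5009 -0.2914  0.035 ]
cyl bl [ 0.4708 -0.3496  0.035 ]
cyl tl [ 0.4442 -0.3354  0.035 ]
150.7 0.030034615358821785
151.8 0.030158132024670187
62.5 0.06615629729382247
62.6 0.06557668553744461
60.8 0.04605785057819614
nut l [ 0.4288 -0.2918  0.036 ]
nut r [ 0.4486 -0.2549  0.036 ]
fixjaw l [ 0.4863 -0.3187  0.031 ]
fixjaw r [ 0.5067 -0.2835  0.031 ]
61.9 0.041866494632763915
59.9 0.04072212092779053
base l [ 0.4085 -0.2887  0.018 ]
base r [ 0.4342 -0.2386  0.018 ]
mid [ 0.4213 -0.2638  0.018 ]
```

Vice yaw is about -28°, the wheel centre about (0.409,-0.258), and the cylinder centre about (0.473,-0.313), which is y ≈ -19 in the vice frame. I'll move above the wheel with the fingers shut.

servo_tool(slide=[[-0.5, 0.3, 0], [-0.5, 0.3, -0.4], [-0.5, 0.3, -0.7], [-0.5, 0.32, -0.9], [0, 0, -0.9], [0, 0, -0.8], [0, 0, -0.4], [0, 0, 0]], twist=[[0, 0, 0.32], [0, 0, 0], [0, 0, 0], [0, 0, 0], [0, 0, 0], [0, 0, 0], [0, 0, 0], [0, 0, 0]], gripper=[1, 1, 1, 1, 1, 1, 1, 1])

```text
time_s: 2.98
tcp_pos: [0.4083, -0.2592, 0.0795]
ee_rot: [[-0.882, 0.472, -0.003], [0.472, 0.882, 0.001], [0.003, -0.001, -1.0]]
wrist_force: [0.2, -0.6, 0.0]
gripper_width: 0.006
```

Run:
```python
from h import *
for n in ['scene','side','wrist']:
    c=cap(n,n+'2.png')
    if n=='side': s=c
    print(n,proj(c,[.4087,-.2578,.048]).round(1))
print(r.sense()['tcp_pos'],r.sense()['time_s'])
a=cv2.imread('pics/side2.png')[180:250,350:440]; cv2.imwrite('pics/side2c.png',cv2.resize(a,None,fx=8,fy=8,interpolation=2))
```

```text
scene [269.2 256.1]
side [404.4 208. ]
wrist [322.5 219.6]
[ 0.41064283 -0.25954091  0.08200435] 3.125
```

View pics/wrist2.png

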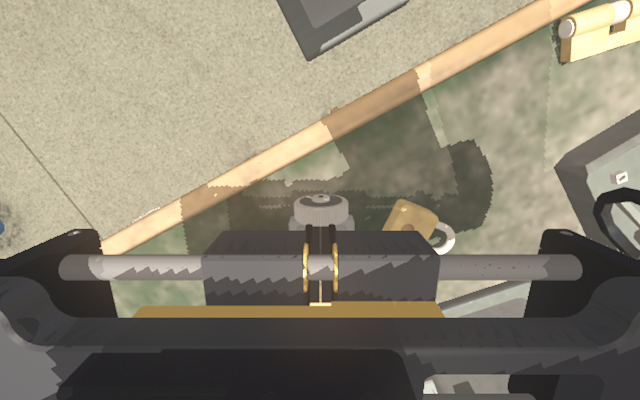

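View pics/side2c.png

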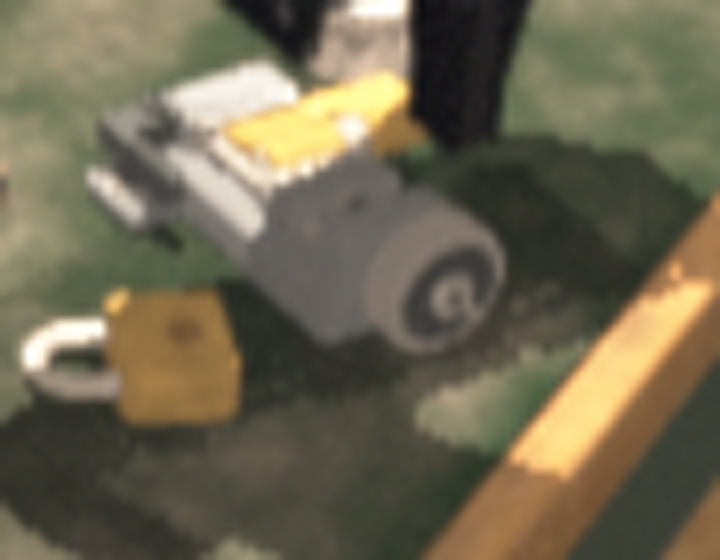

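The wheel sits directly below the fingertips, at wrist (321,212), and the white mark is lower right on its face, which fits about -2.3 rad. Next I'll touch down gently to find the contact height and stiffness.

servo_tool(slide=[[0, 0, -0.25], [0, 0, -0.2], [0, 0, 0]], twist=[[0, 0, 0], [0, 0, 0], [0, 0, 0]], gripper=[1, 1, 1])

```text
time_s: 3.5
tcp_pos: [0.4093, -0.2588, 0.0533]
ee_rot: [[-0.882, 0.471, -0.001], [0.471, 0.882, 0.0], [0.001, -0.0, -1.0]]
wrist_force: [0.4, -1.3, -0.0]
gripper_width: 0.005
```

servo_tool(slide=[[0, 0, -0.05], [0, 0, 0]], twist=[[0, 0, 0], [0, 0, 0]], gripper=[1, 1])

```text
time_s: 3.75
tcp_pos: [0.4096, -0.2589, 0.0506]
ee_rot: [[-0.882, 0.471, 0.0], [0.471, 0.882, -0.0], [-0.0, 0.0, -1.0]]
wrist_force: [-0.9, -0.6, -0.1]
gripper_width: 0.005
```

servo_tool(slide=[[0, 0, -0.03], [0, 0, 0]], twist=[[0, 0, 0], [0, 0, 0]], gripper=[1, 1])

```text
time_s: 4.0
tcp_pos: [0.4094, -0.2588, 0.0486]
ee_rot: [[-0.882, 0.471, -0.0], [0.471, 0.882, 0.0], [0.0, -0.0, -1.0]]
wrist_force: [0.3, 0.5, -0.1]
gripper_width: 0.006
```

servo_tool(slide=[[0, 0, -0.02], [0, 0, 0]], twist=[[0, 0, 0], [0, 0, 0]], gripper=[1, 1])

```text
time_s: 4.25
tcp_pos: [0.4095, -0.2589, 0.0477]
ee_rot: [[-0.882, 0.471, 0.0], [0.471, 0.882, -0.0], [-0.0, -0.0, -1.0]]
wrist_force: [-1.3, 0.2, 2.9]
gripper_width: 0.004
```

servo_tool(slide=[[0, 0, -0.02], [0, 0, 0]], twist=[[0, 0, 0], [0, 0, 0]], gripper=[1, 1])

```text
time_s: 4.5
tcp_pos: [0.4094, -0.2589, 0.0471]
ee_rot: [[-0.882, 0.471, -0.0], [0.471, 0.882, -0.0], [-0.0, -0.0, -1.0]]
wrist_force: [-2.0, 2.1, 8.1]
gripper_width: 0.005
```

Contact begins at a commanded z of about 46.6 mm, with stiffness about 4 N/mm, and I'm now pressing at about 8 N. Next is the half stroke toward +y from here.

servo_tool(slide=[[0.031, 0.059, 0], [0.031, 0.059, 0], [0.031, 0.059, -0.007], [0.027, 0.052, -0.018], [0.023, 0.044, -0.025], [0.02, 0.037, -0.03]], twist=[[0, 0, 0], [0, 0, 0], [0, 0, 0], [0, 0, 0], [0, 0, 0], [0, 0, 0]], gripper=[1, 1, 1, 1, 1, 1])

```text
time_s: 5.25
tcp_pos: [0.4192, -0.2397, 0.042]
ee_rot: [[-0.882, 0.471, 0.0], [0.471, 0.882, 0.0], [0.0, 0.0, -1.0]]
wrist_force: [-0.7, 4.2, 7.3]
gripper_width: 0.005
```

Run:
```python
from h import *
c=cap('wrist'); s=cap('side')
a=c['image'][150:270,240:420]; a=cv2.resize(a,None,fx=4.4,fy=4.4,interpolation=2)
cv2.imwrite('pics/w3.png',a)
a=s['image'][190:235,380:425]; cv2.imwrite('pics/s3.png',cv2.resize(a,None,fx=12,fy=12,interpolation=2))
print(r.sense()['time_s'])
```

```text
5.35
```

View pics/w3.png

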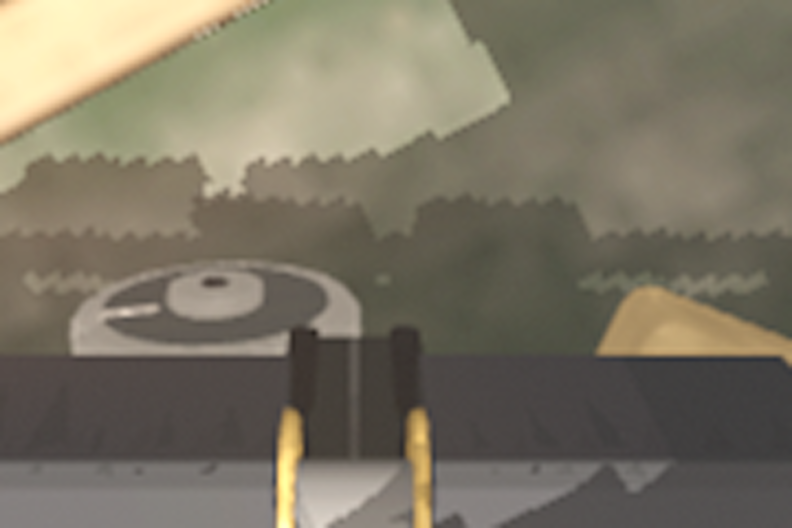

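View pics/s3.png

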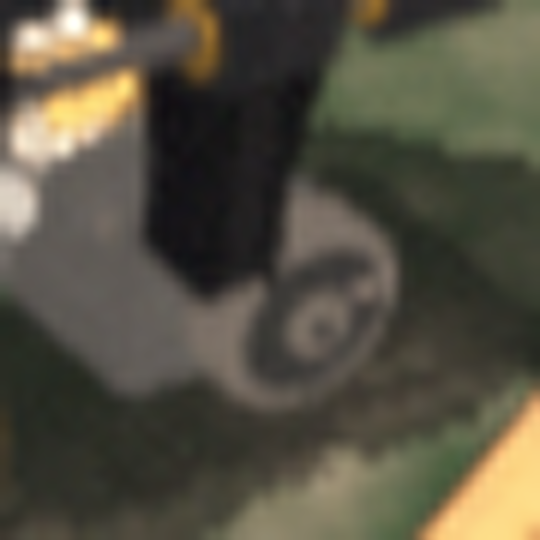

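```bash
cat >> h.py <<'E'
yaw=np.radians(-28.); XA=np.array([np.cos(yaw),np.sin(yaw),0]); YA=np.array([-np.sin(yaw),np.cos(yaw),0])
WC=np.array([.4087,-.2578,.026])
def face(c,u,v,off=-.0075):
    o,d=ray(c,u,v); p0=WC+off*XA; l=((p0-o)@XA)/(d@XA); p=o+l*d-p0; return np.array([p@YA,p[2]])*1000
E
python3 - <<'E'
from h import *
c=cap('wrist')
U=lambda X,Y:(240+X/4.4,150+Y/4.4)
m=face(c,*U(130,311)); 
print('mark',m,'ends',face(c,*U(103,314)),face(c,*U(158,308)))
ring=[(103,310),(329,300),(216,264),(216,343)]
for p in ring: print(face(c,*U(*p)))
print('rim L,R,front',face(c,*U(70,330)),face(c,*U(362,310)),face(c,*U(216,258)))
print('pred centre px',[ (x) for x in proj(c,WC-.0075*XA)])
E
```

```text
mark [-14.27882265   0.0188874 ] ends [-18.1996095    1.30939955] [-10.14986239  -1.28792998]
[-18.54195521  -0.44955768]
[16.39706852 -4.76380775]
[ -3.42999398 -23.09193242]
[ 0.41095278 13.27307766]
rim L,R,front [-21.78606344   8.01226782] [21.57972285 -0.20190087] [ -3.78506397 -26.45363579]
pred centre px [np.float64(290.5480812187107), np.float64(220.62677159469004)]
```

The mark reads -1.25 rad, so the half stroke turned the wheel about 1.05 rad from about -2.3, as predicted. I'm aiming for a final reading near 11.5, about 12.75 rad more, in strokes of about 1.4 rad.

servo_tool(slide=[[0.031, 0.059, 0.08], [-0.1, -0.188, 0.2], [-0.158, -0.298, 0.053], [0, 0, -0.2], [0, 0, -0.053], [0.042, 0.0785, 0], [0.042, 0.0785, 0], [0.042, 0.0785, 0], [0.031, 0.059, -0.007], [0.027, 0.052, -0.018], [0.023, 0.044, -0.025], [0.02, 0.037, -0.03]], twist=[[0, 0, 0], [0, 0, 0], [0, 0, 0], [0, 0, 0], [0, 0, 0], [0, 0, 0], [0, 0, 0], [0, 0, 0], [0, 0, 0], [0, 0, 0], [0, 0, 0], [0, 0, 0]], gripper=[1, 1, 1, 1, 1, 1, 1, 1, 1, 1, 1, 1])

```text
time_s: 6.9
tcp_pos: [0.4187, -0.2391, 0.0416]
ee_rot: [[-0.882, 0.471, -0.002], [0.471, 0.882, 0.001], [0.002, 0.0, -1.0]]
wrist_force: [-0.6, 5.3, 8.2]
gripper_width: 0.004
```

```bash
cat >> h.py <<'E'
def look(n):
    c=cap('wrist'); a=c['image'][150:270,240:420]; cv2.imwrite('pics/'+n+'.png',cv2.resize(a,None,fx=4.4,fy=4.4,interpolation=2)); s=r.sense(); print(s['time_s'],s['tcp_pos'],s['wrist_force'])
    return c
E
python3 -c "
from h import *
look('w4')"
```

```text
6.95 [ 0.41882064 -0.23890589  0.04134866] [-1.45050837  5.40128847  7.42876002]
```

View pics/w4.png

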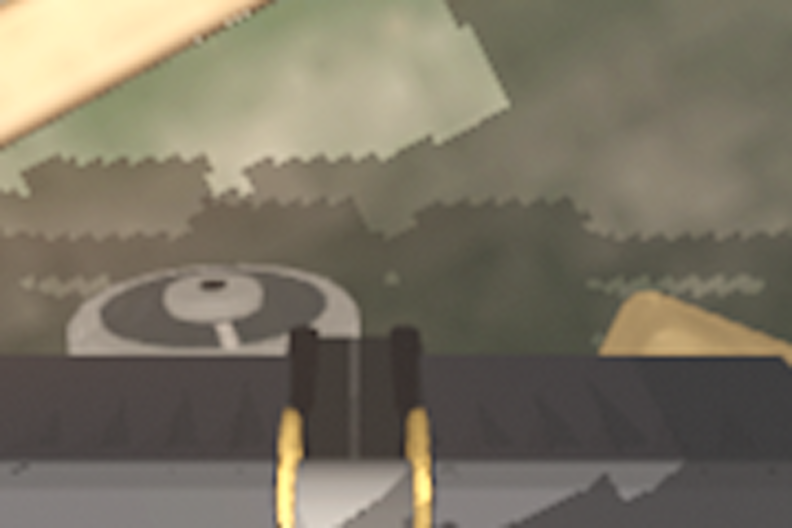

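The mark is now just past the top at about +0.2 rad, so the stroke gave 1.45 rad as planned. I'll repeat the stroke.

servo_tool(slide=[[0.031, 0.059, 0.08], [-0.1, -0.188, 0.2], [-0.158, -0.298, 0.053], [0, 0, -0.2], [0, 0, -0.053], [0.042, 0.0785, 0], [0.042, 0.0785, 0], [0.042, 0.0785, 0], [0.031, 0.059, -0.007], [0.027, 0.052, -0.018], [0.023, 0.044, -0.025], [0.02, 0.037, -0.03]], twist=[[0, 0, 0], [0, 0, 0], [0, 0, 0], [0, 0, 0], [0, 0, 0], [0, 0, 0], [0, 0, 0], [0, 0, 0], [0, 0, 0], [0, 0, 0], [0, 0, 0], [0, 0, 0]], gripper=[1, 1, 1, 1, 1, 1, 1, 1, 1, 1, 1, 1])

```text
time_s: 8.45
tcp_pos: [0.4187, -0.2391, 0.0416]
ee_rot: [[-0.882, 0.471, -0.002], [0.471, 0.882, 0.001], [0.002, -0.0, -1.0]]
wrist_force: [-1.1, 5.8, 8.7]
gripper_width: 0.003
```

```bash
python3 -c "
from h import *
look('w5')"
```

```text
8.5 [ 0.41877439 -0.23888693  0.04131138] [-0.42211639  5.520299    6.58829988]
```

servo_tool(slide=[[0.031, 0.059, 0.08], [-0.1, -0.188, 0.2], [-0.158, -0.298, 0.053], [0, 0, -0.2], [0, 0, -0.053], [0.042, 0.0785, 0], [0.042, 0.0785, 0], [0.042, 0.0785, 0], [0.031, 0.059, -0.007], [0.027, 0.052, -0.018], [0.023, 0.044, -0.025], [0.02, 0.037, -0.03]], twist=[[0, 0, 0], [0, 0, 0], [0, 0, 0], [0, 0, 0], [0, 0, 0], [0, 0, 0], [0, 0, 0], [0, 0, 0], [0, 0, 0], [0, 0, 0], [0, 0, 0], [0, 0, 0]], gripper=[1, 1, 1, 1, 1, 1, 1, 1, 1, 1, 1, 1])

```text
time_s: 10.0
tcp_pos: [0.4187, -0.2391, 0.0416]
ee_rot: [[-0.882, 0.471, -0.002], [0.471, 0.882, 0.001], [0.002, -0.0, -1.0]]
wrist_force: [-2.1, 3.8, 7.6]
gripper_width: 0.004
```

```bash
python3 -c "
from h import *
look('w6')"
```

```text
10.05 [ 0.41881147 -0.23884778  0.04132199] [-0.65691026  5.17969006  7.08191902]
```

servo_tool(slide=[[0.031, 0.059, 0.08], [-0.1, -0.188, 0.2], [-0.158, -0.298, 0.053], [0, 0, -0.2], [0, 0, -0.053], [0.042, 0.0785, 0], [0.042, 0.0785, 0], [0.042, 0.0785, 0], [0.031, 0.059, -0.007], [0.027, 0.052, -0.018], [0.023, 0.044, -0.025], [0.02, 0.037, -0.03]], twist=[[0, 0, 0], [0, 0, 0], [0, 0, 0], [0, 0, 0], [0, 0, 0], [0, 0, 0], [0, 0, 0], [0, 0, 0], [0, 0, 0], [0, 0, 0], [0, 0, 0], [0, 0, 0]], gripper=[1, 1, 1, 1, 1, 1, 1, 1, 1, 1, 1, 1])

```text
time_s: 11.55
tcp_pos: [0.4187, -0.2391, 0.0416]
ee_rot: [[-0.882, 0.471, -0.002], [0.471, 0.882, 0.001], [0.002, -0.0, -1.0]]
wrist_force: [-2.0, 5.1, 6.0]
gripper_width: 0.005
```

```bash
python3 -c "
from h import *
look('w7')
a=[cv2.resize(cv2.imread('pics/w%d.png'%i)[230:380,0:500],None,fx=1.2,fy=1.2) for i in (5,6,7)]
cv2.imwrite('pics/w567.png',np.vstack(a))"
```

```text
11.6 [ 0.41880688 -0.23883429  0.04130357] [-2.05045891  5.14846104  7.57289643]
```

View pics/w567.png

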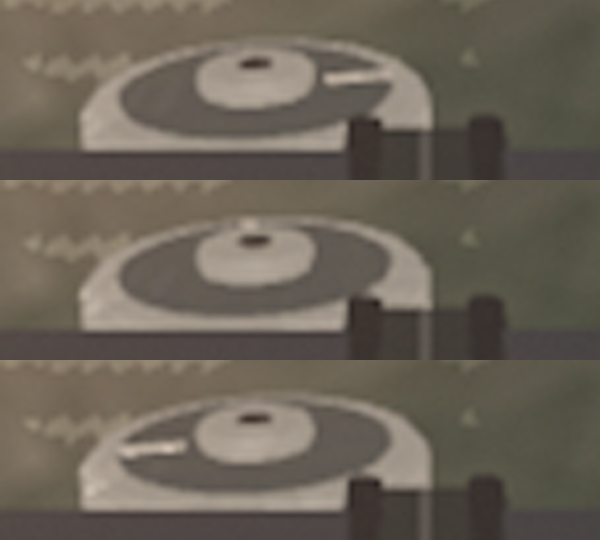

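Marks after these three strokes are at about +1.7, 3.2 and 4.9 rad (right, bottom, then left again), so each stroke gives about 1.55 rad. Four more should end near 11.1.

servo_tool(slide=[[0.031, 0.059, 0.08], [-0.1, -0.188, 0.2], [-0.158, -0.298, 0.053], [0, 0, -0.2], [0, 0, -0.053], [0.042, 0.0785, 0], [0.042, 0.0785, 0], [0.042, 0.0785, 0], [0.031, 0.059, -0.007], [0.027, 0.052, -0.018], [0.023, 0.044, -0.025], [0.02, 0.037, -0.03]], twist=[[0, 0, 0], [0, 0, 0], [0, 0, 0], [0, 0, 0], [0, 0, 0], [0, 0, 0], [0, 0, 0], [0, 0, 0], [0, 0, 0], [0, 0, 0], [0, 0, 0], [0, 0, 0]], gripper=[1, 1, 1, 1, 1, 1, 1, 1, 1, 1, 1, 1])

```text
time_s: 13.1
tcp_pos: [0.4187, -0.239, 0.0416]
ee_rot: [[-0.882, 0.471, -0.002], [0.471, 0.882, 0.001], [0.002, -0.0, -1.0]]
wrist_force: [-1.3, 4.9, 7.0]
gripper_width: 0.008
```

```bash
python3 -c "
from h import *
look('w8')"
```

```text
13.15 [ 0.41881234 -0.2388117   0.04129338] [-1.97140049  5.34553117  6.49925854]
```

servo_tool(slide=[[0.031, 0.059, 0.08], [-0.1, -0.188, 0.2], [-0.158, -0.298, 0.053], [0, 0, -0.2], [0, 0, -0.053], [0.042, 0.0785, 0], [0.042, 0.0785, 0], [0.042, 0.0785, 0], [0.031, 0.059, -0.007], [0.027, 0.052, -0.018], [0.023, 0.044, -0.025], [0.02, 0.037, -0.03]], twist=[[0, 0, 0], [0, 0, 0], [0, 0, 0], [0, 0, 0], [0, 0, 0], [0, 0, 0], [0, 0, 0], [0, 0, 0], [0, 0, 0], [0, 0, 0], [0, 0, 0], [0, 0, 0]], gripper=[1, 1, 1, 1, 1, 1, 1, 1, 1, 1, 1, 1])

```text
time_s: 14.65
tcp_pos: [0.4187, -0.239, 0.0415]
ee_rot: [[-0.882, 0.471, -0.002], [0.471, 0.882, 0.001], [0.002, -0.0, -1.0]]
wrist_force: [-0.9, 4.9, 6.8]
gripper_width: 0.004
```

```bash
python3 -c "
from h import *
look('w9')"
```

```text
14.7 [ 0.41880098 -0.23877893  0.04129323] [-1.69579296  5.68688591  6.28297506]
```

servo_tool(slide=[[0.031, 0.059, 0.08], [-0.1, -0.188, 0.2], [-0.158, -0.298, 0.053], [0, 0, -0.2], [0, 0, -0.053], [0.042, 0.0785, 0], [0.042, 0.0785, 0], [0.042, 0.0785, 0], [0.031, 0.059, -0.007], [0.027, 0.052, -0.018], [0.023, 0.044, -0.025], [0.02, 0.037, -0.03]], twist=[[0, 0, 0], [0, 0, 0], [0, 0, 0], [0, 0, 0], [0, 0, 0], [0, 0, 0], [0, 0, 0], [0, 0, 0], [0, 0, 0], [0, 0, 0], [0, 0, 0], [0, 0, 0]], gripper=[1, 1, 1, 1, 1, 1, 1, 1, 1, 1, 1, 1])

```text
time_s: 16.2
tcp_pos: [0.4187, -0.239, 0.0415]
ee_rot: [[-0.882, 0.471, -0.002], [0.471, 0.882, 0.001], [0.002, -0.0, -1.0]]
wrist_force: [-1.7, 5.4, 6.7]
gripper_width: 0.007
```

```bash
python3 -c "
from h import *
look('w10')
a=[cv2.resize(cv2.imread('pics/w%d.png'%i)[230:380,0:500],None,fx=1.2,fy=1.2) for i in (8,9,10)]
cv2.imwrite('pics/w8910.png',np.vstack(a))"
```

```text
16.25 [ 0.41879372 -0.23877295  0.04127914] [-1.17909912  4.77071911  6.77252573]
```

View pics/w8910.png

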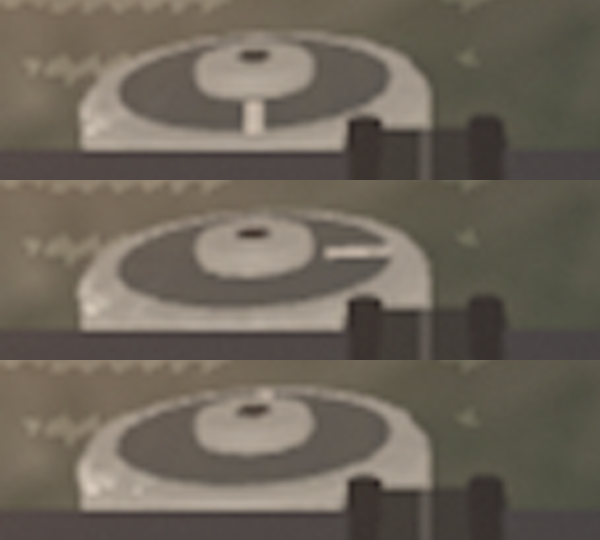

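After these strokes the mark is at about 6.25, then 7.75, and now near the bottom at about 9.3 rad. I'll do one more stroke and then measure.

servo_tool(slide=[[0.031, 0.059, 0.08], [-0.1, -0.188, 0.2], [-0.158, -0.298, 0.053], [0, 0, -0.2], [0, 0, -0.053], [0.042, 0.0785, 0], [0.042, 0.0785, 0], [0.042, 0.0785, 0], [0.031, 0.059, -0.007], [0.027, 0.052, -0.018], [0.023, 0.044, -0.025], [0.02, 0.037, -0.03]], twist=[[0, 0, 0], [0, 0, 0], [0, 0, 0], [0, 0, 0], [0, 0, 0], [0, 0, 0], [0, 0, 0], [0, 0, 0], [0, 0, 0], [0, 0, 0], [0, 0, 0], [0, 0, 0]], gripper=[1, 1, 1, 1, 1, 1, 1, 1, 1, 1, 1, 1])

```text
time_s: 17.75
tcp_pos: [0.4187, -0.239, 0.0415]
ee_rot: [[-0.882, 0.471, -0.002], [0.471, 0.882, 0.001], [0.002, -0.0, -1.0]]
wrist_force: [-1.8, 4.4, 6.7]
gripper_width: 0.004
```

```bash
python3 -c "
from h import *
look('w11')"
```

```text
17.8 [ 0.41880072 -0.23873202  0.04127289] [-0.6803097   5.11891611  6.58127988]
```

View pics/w11.png

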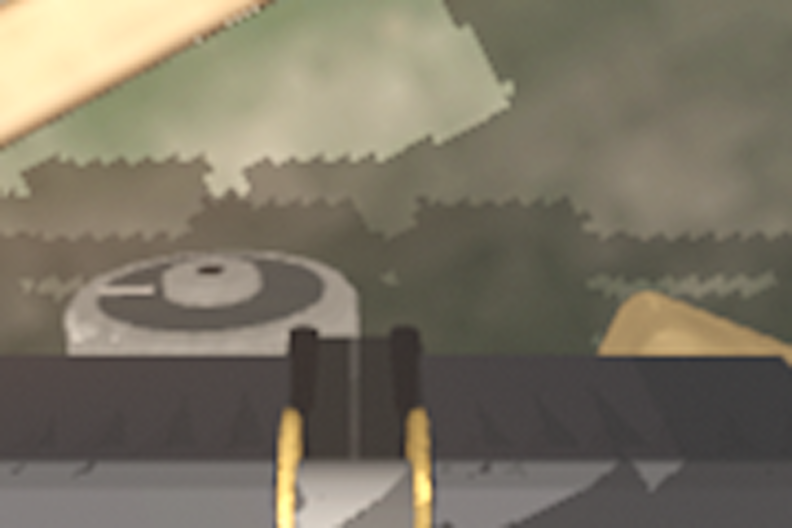

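Run:
```python
from h import *
c=cap('wrist')
U=lambda X,Y:(240+X/4.4,150+Y/4.4)
o=-.0106
a,b=face(c,*U(100,291),o),face(c,*U(155,290),o); d=a-b; print(a,b,np.arctan2(*d))
ring=np.array([face(c,*U(*p),o) for p in [(98,295),(323,285),(210,251),(205,330)]]);ctr=np.array([ring[:2,0].mean(),ring[2:,1].mean()]);print(ring,ctr)
print(np.arctan2(*((a+b)/2-ctr)))
```

```text
[-18.88522022  -3.22958026] [-10.35949616  -3.66067425] -1.520275438246975
[[-18.82694856  -1.36906195]
 [ 15.89682787  -5.92427352]
 [ -3.99390595 -23.89910444]
 [ -0.5462719   13.60999116]] [-1.46506035 -5.14455664]
-1.4423449992845303
```

The wheel is at about 11.08 rad, roughly 2.13 turns from the start and well inside the window even with ±0.3 rad error. I'll back off the wheel, rise, and turn the gripper so that its body clears the lever during the push. First I'll check where the lever runs.

Run:
```python
from h import *
sc=cap('scene'); s=cap('side')
a=sc['image'][230:380,270:400]; cv2.imwrite('pics/lev.png',cv2.resize(a,None,fx=4,fy=4,interpolation=2))
O=WC+.078*XA; O[2]=0
print('vice O',O)
for y in(-70,-35): print(O+.004*XA+y/1000*YA)
```

```text
vice O [ 0.47756991 -0.29441878  0.        ]
[ 0.44823869 -0.358103    0.        ]
[ 0.4646702  -0.32719983  0.        ]
```

View pics/lev.png

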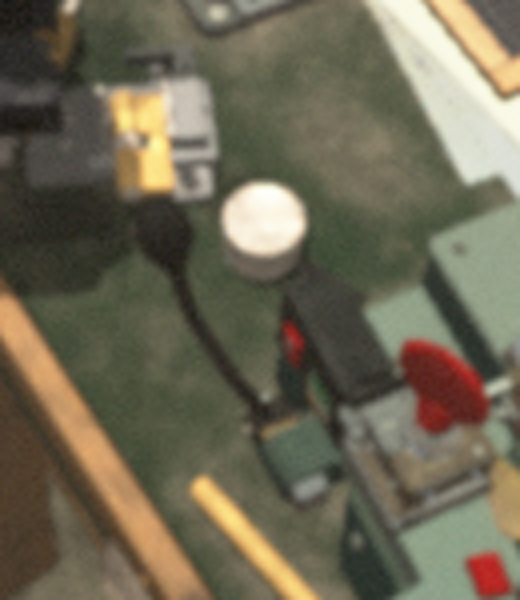

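```bash
python3 -c "
from h import *
s=r.sense();print(s['joints'],s['time_s'])"
```

```text
[-1.03653202e+01  2.12633436e+01 -3.22491006e+01 -7.58978124e-02
 -3.65990971e+01 -1.07650415e+02] 17.95
```

servo_tool(slide=[[0.031, 0.059, 0.08], [0.05, 0.1, 0.4], [0, 0, 0.8], [0, 0, 0.8]], twist=[[0, 0, 0], [0, 0, 0], [0, 0, 0], [0, 0, 0]], gripper=[1, 1, 1, 1])

```text
time_s: 18.45
tcp_pos: [0.4238, -0.2301, 0.1671]
ee_rot: [[-0.882, 0.471, -0.002], [0.471, 0.882, 0.0], [0.001, -0.001, -1.0]]
wrist_force: [1.6, -0.3, -0.2]
gripper_width: 0.006
```

Joint 6 allows only about a 70° turn that way, so I'll turn -72°. The camera then stays away from the lever, and I'll push with the tip's leading corner, offset to the cylinder's axis.

servo_tool(slide=[[0.025, -0.18, 0], [0.025, -0.18, 0], [0.025, -0.18, 0], [0.025, -0.18, 0], [0.025, -0.18, 0], [0.025, -0.18, 0], [0.025, -0.18, 0], [0.025, -0.18, 0], [0.025, -0.18, 0], [0.025, -0.18, -0.3], [0.025, -0.18, -0.4], [0.025, -0.18, -0.4]], twist=[[0, 0, -1], [0, 0, -1], [0, 0, -1], [0, 0, -1], [0, 0, -1], [0, 0, -1], [0, 0, -1], [0, 0, -1], [0, 0, -1], [0, 0, -1], [0, 0, -1], [0, 0, -1]], gripper=[1, 1, 1, 1, 1, 1, 1, 1, 1, 1, 1, 1])

```text
time_s: 19.95
tcp_pos: [0.4422, -0.3601, 0.0992]
ee_rot: [[0.179, 0.984, -0.0], [0.984, -0.179, 0.0], [-0.0, -0.0, -1.0]]
wrist_force: [-0.3, -0.6, -0.1]
gripper_width: 0.004
```

Run:
```python
from h import *
for n in ['scene','side','wrist']:
    c=cap(n,n+'12.png')
s=r.sense();print(s['joints'],s['time_s'],s['tcp_pos'],s['wrist_force'])
a=cv2.imread('pics/side12.png')[170:240,350:440]; cv2.imwrite('pics/side12c.png',cv2.resize(a,None,fx=8,fy=8,interpolation=2))
```

```text
[-2.28842996e+01  2.35929418e+01 -1.67575224e+01  3.05170517e-03
 -4.98741145e+01 -1.67151667e+02] 20.1 [ 0.44120208 -0.35969421  0.09872884] [-0.69432615 -0.15543447  1.25816027]
```

View pics/wrist12.png

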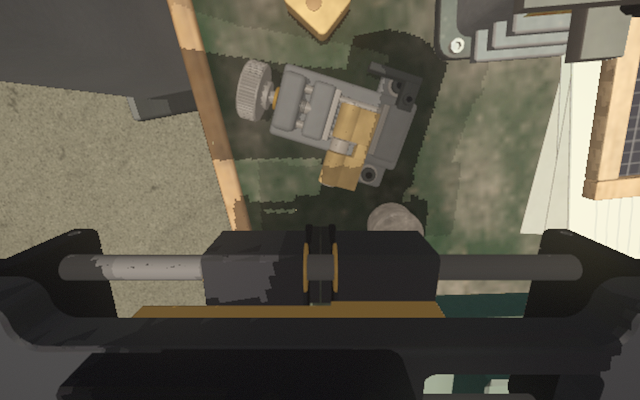

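View pics/side12c.png

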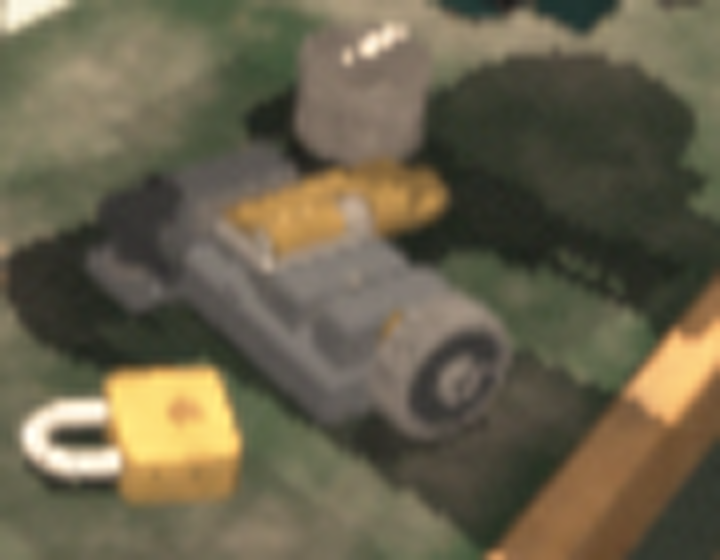

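View pics/scene12.png

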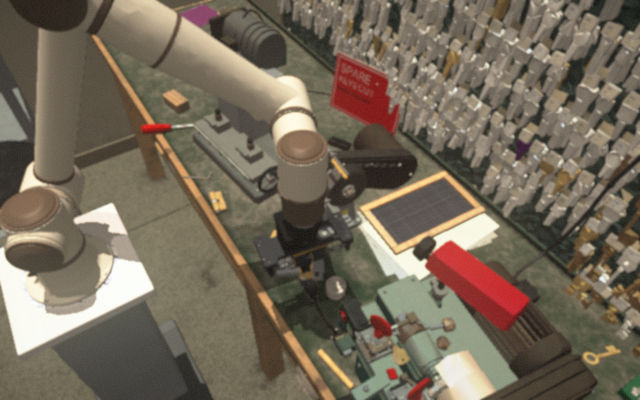

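Run:
```python
from h import *
c=cap('wrist')
a=c['image'][50:240,240:440]; cv2.imwrite('pics/w12c.png',cv2.resize(a,None,fx=3.9,fy=3.1,interpolation=2))
O=WC+.078*XA; O[2]=0
def V(u,v,z): p=onz(c,u,v,z)-O; return (np.array([p@XA,p@YA])*1000).round(1)
for p in [(320,184),(357,189),(342,102),(378,110)]: print(p,V(*p,.035))
t=np.array([.4415,-.36,.03])-O; print('tcp',t@XA,t@YA, proj(c,[.4415,-.36,.1]))
```

```text
(320, 184) [ -9.4 -55. ]
(357, 189) [ 21.4 -49.5]
(342, 102) [-13.2  11.8]
(378, 110) [15.2 14.8]
tcp -0.001059325237509186 -0.07483857673080513 [322.3915542  240.37879345]
```

View pics/w12c.png

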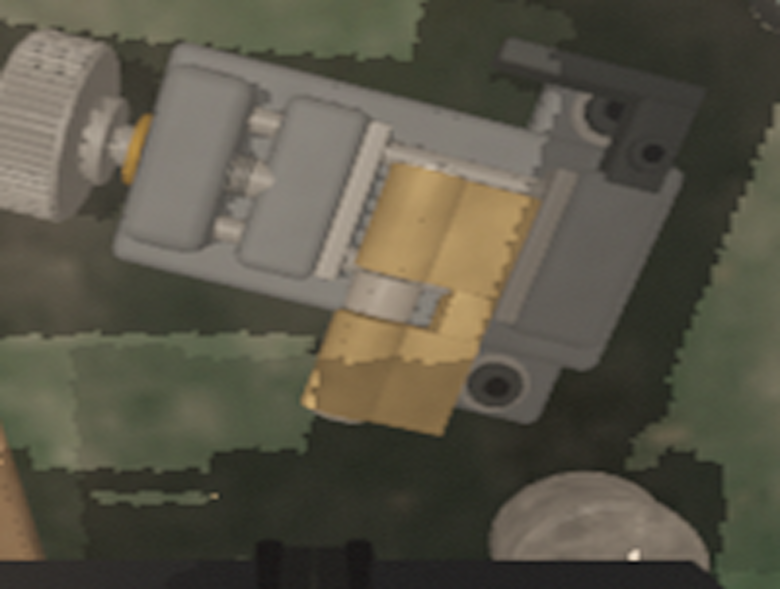

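Run:
```python
from h import *
c=cap('wrist')
O=WC+.078*XA; O[2]=0
def V(X,Y,z): p=onz(c,240+X/3.9,50+Y/3.1,z)-O; return (np.array([p@XA,p@YA])*1000)
def seg(n,a,b,z):
    p,q=V(*a,z),V(*b,z); d=q-p; print(n,p.round(1),q.round(1),np.degrees(np.arctan2(d[1],d[0])).round(1),np.hypot(*d).round(1))
seg('fixed jaw face',(498,318),(558,172),.031)
seg('fixed jaw back',(590,368),(683,178),.031)
seg('mov jaw edge',(320,275),(378,125),.031)
seg('base long left',(180,45),(540,130),.018)
seg('cyl left',(303,403),(393,165),.035)
seg('cyl right',(445,435),(540,195),.035)
seg('cyl near',(310,408),(445,435),.035)
seg('cyl far',(393,165),(540,195),.035)
seg('stop face',(500,68),(620,105),.032)
```

```text
fixed jaw face [ 21.1 -18.5] [19.7 19.9] 92.2 38.4
fixed jaw back [ 44.7 -24.9] [44.3 26.4] 90.4 51.4
mov jaw edge [-18.2 -19.4] [-18.7  19.3] 90.7 38.7
base long left [-63.6  26.5] [14.6 30.1] 2.6 78.2
cyl left [-11.2 -52.4] [-12.9  10.9] 91.5 63.4
cyl right [ 20.6 -51.4] [17.5 13.2] 92.8 64.7
cyl near [ -9.4 -53.3] [ 20.6 -51.4] 3.6 30.1
cyl far [-12.9  10.9] [17.5 13.2] 4.4 30.5
stop face [-0.3 39. ] [25.3 38.4] -1.4 25.6
```

Measured now: cylinder end at y ≈ -52, far end at about +12.5, and stop face at about 39.5, so about 27 mm to push. I'll descend beside the end at about z = 25 mm.

servo_tool(slide=[[0, 0, -0.5], [0, 0, -0.5], [0, 0, -0.23], [0, 0, 0]], twist=[[0, 0, 0], [0, 0, 0], [0, 0, 0], [0, 0, 0]], gripper=[1, 1, 1, 1])

```text
time_s: 20.7
tcp_pos: [0.4422, -0.3599, 0.0265]
ee_rot: [[0.174, 0.985, -0.0], [0.985, -0.174, 0.0], [-0.0, -0.0, -1.0]]
wrist_force: [-0.6, -0.1, 0.0]
gripper_width: 0.005
```

servo_tool(slide=[[0.02, 0.04, 0], [0.02, 0.04, 0], [0.02, 0.04, 0], [0.02, 0.04, 0], [0.02, 0.04, 0], [0, 0, 0]], twist=[[0, 0, 0], [0, 0, 0], [0, 0, 0], [0, 0, 0], [0, 0, 0], [0, 0, 0]], gripper=[1, 1, 1, 1, 1, 1])

```text
time_s: 21.45
tcp_pos: [0.4482, -0.3479, 0.0264]
ee_rot: [[0.175, 0.985, 0.0], [0.985, -0.175, -0.0], [-0.0, 0.0, -1.0]]
wrist_force: [0.3, -0.4, 0.5]
gripper_width: 0.011
```

```bash
cat >> h.py <<'E'
def lk(n):
    c=cap('wrist'); a=c['image'][50:250,220:420]; cv2.imwrite('pics/'+n+'.png',cv2.resize(a,None,fx=3,fy=3,interpolation=2)); s=r.sense(); print(s['time_s'],s['tcp_pos'],s['wrist_force'])
    return c
E
python3 -c "
from h import *
lk('p1')"
```

```text
21.5 [ 0.44815824 -0.34793958  0.0263572 ] [-0.17689122 -0.84368736  0.77405723]
```

View pics/p1.png

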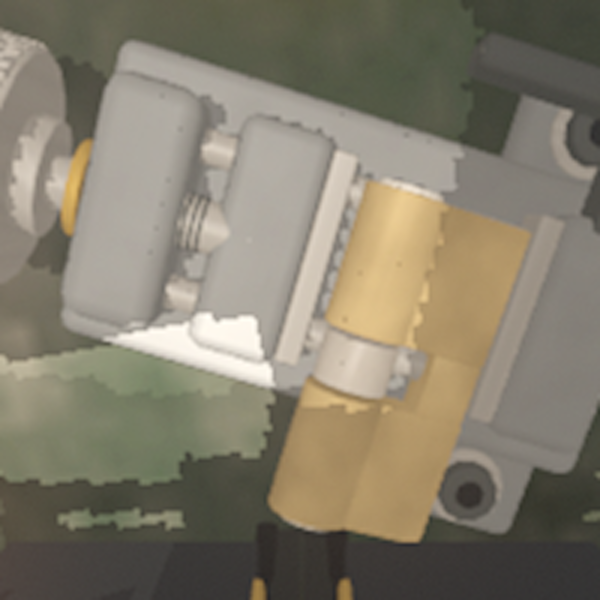

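The tip is just short of the cylinder's end, with its leading corner at (350,530) opposite the end's middle. I'll push gently along the jaws.

servo_tool(slide=[[0.02, 0.04, 0], [0.02, 0.04, 0], [0.02, 0.04, 0], [0.02, 0.04, 0], [0, 0, 0]], twist=[[0, 0, 0], [0, 0, 0], [0, 0, 0], [0, 0, 0], [0, 0, 0]], gripper=[1, 1, 1, 1, 1])

```text
time_s: 22.12
tcp_pos: [0.453, -0.3381, 0.0263]
ee_rot: [[0.175, 0.985, 0.0], [0.985, -0.175, 0.0], [0.0, 0.0, -1.0]]
wrist_force: [-1.1, 0.1, -0.1]
gripper_width: 0.002
```

```bash
python3 -c "
from h import *
lk('p2')"
```

```text
22.175 [ 0.45294489 -0.33816665  0.0262833 ] [-0.18782057 -0.03713872  0.39282698]
```

View pics/p2.png

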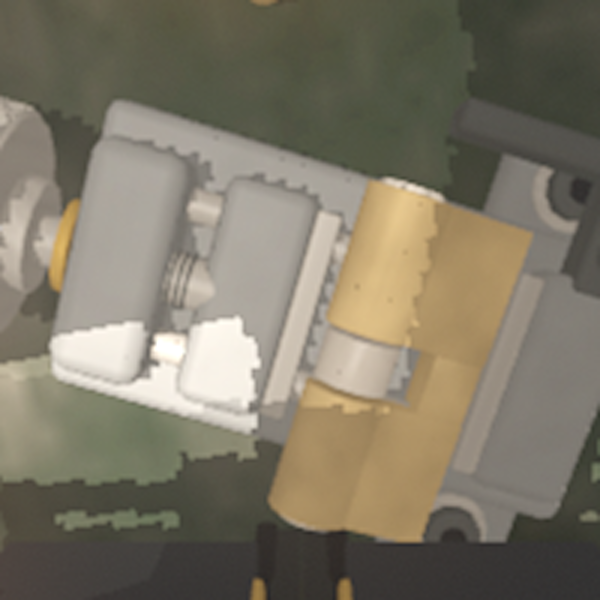

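The cylinder is following the tip freely and stays fixed in the wrist view while the vice slides back. I'll continue.

servo_tool(slide=[[0.02, 0.04, 0], [0.02, 0.04, 0], [0.02, 0.04, 0], [0.02, 0.04, 0], [0, 0, 0]], twist=[[0, 0, 0], [0, 0, 0], [0, 0, 0], [0, 0, 0], [0, 0, 0]], gripper=[1, 1, 1, 1, 1])

```text
time_s: 22.8
tcp_pos: [0.4578, -0.3285, 0.0263]
ee_rot: [[0.175, 0.985, 0.0], [0.985, -0.175, 0.0], [0.0, 0.0, -1.0]]
wrist_force: [-0.6, 0.7, 0.3]
gripper_width: 0.008
```

```bash
python3 -c "
from h import *
lk('p3')"
```

```text
22.85 [ 0.45778995 -0.32863388  0.02634799] [ 0.15607546 -0.11092849  0.25772671]
```

View pics/p3.png

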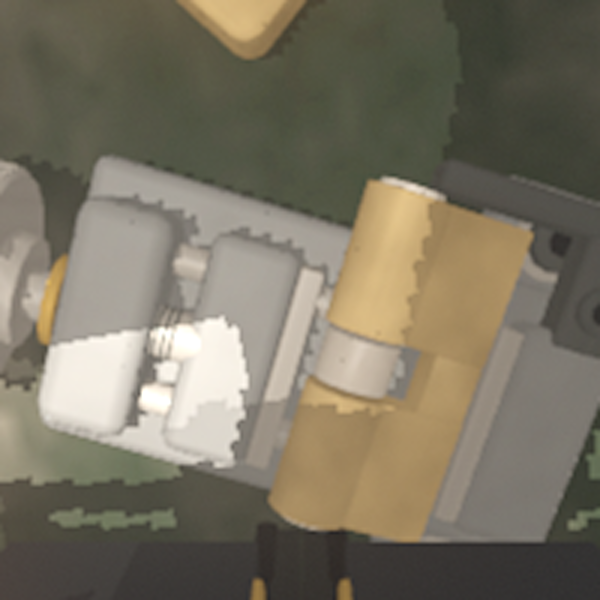

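About 5 mm remain, so I'll take small steps and watch the force.

servo_tool(slide=[[0.0135, 0.027, 0], [0.0135, 0.027, 0], [0, 0, 0]], twist=[[0, 0, 0], [0, 0, 0], [0, 0, 0]], gripper=[1, 1, 1])

```text
time_s: 23.22
tcp_pos: [0.4586, -0.3263, 0.0264]
ee_rot: [[0.175, 0.984, -0.001], [0.984, -0.175, -0.001], [-0.001, -0.001, -1.0]]
wrist_force: [-2.2, -4.2, -0.3]
gripper_width: 0.003
```

servo_tool(slide=[[0.0135, 0.027, 0], [0, 0, 0]], twist=[[0, 0, 0], [0, 0, 0]], gripper=[1, 1])

```text
time_s: 23.48
tcp_pos: [0.4583, -0.3257, 0.0264]
ee_rot: [[0.175, 0.984, -0.003], [0.984, -0.175, -0.001], [-0.002, -0.003, -1.0]]
wrist_force: [-5.4, -10.2, 0.4]
gripper_width: 0.002
```

servo_tool(slide=[[0.0075, 0.015, 0], [0, 0, 0]], twist=[[0, 0, 0], [0, 0, 0]], gripper=[1, 1])

```text
time_s: 23.72
tcp_pos: [0.4581, -0.3254, 0.0264]
ee_rot: [[0.176, 0.984, -0.004], [0.984, -0.176, -0.002], [-0.003, -0.004, -1.0]]
wrist_force: [-6.2, -11.8, -0.2]
gripper_width: 0.005
```

```bash
python3 -c "
from h import *
lk('p4')"
```

```text
23.775 [ 0.45810762 -0.32536209  0.02643801] [ -6.81707611 -12.55800914   0.16444012]
```

View pics/p4.png

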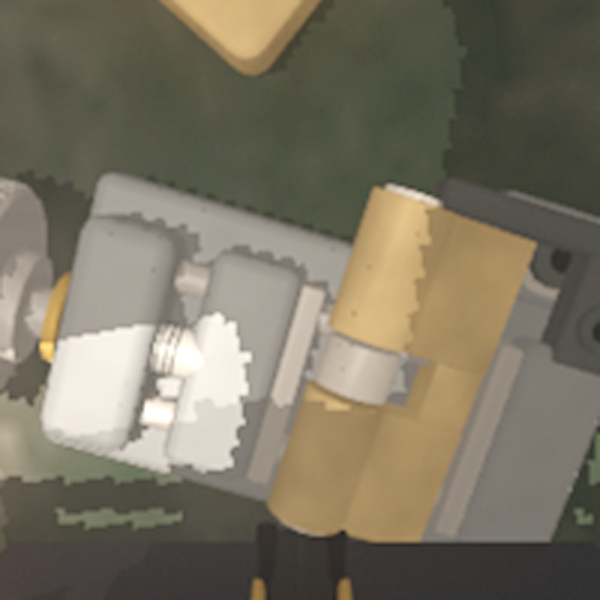

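Resistance rose to about 14 N with the tip at y ≈ -36.5, where contact with the stop was predicted (-37.7). I'll back off along -y, rise, and check the seat.

servo_tool(slide=[[-0.03, -0.06, 0], [-0.06, -0.12, 0], [-0.06, -0.12, 0.1], [0, 0, 0.6], [0, 0, 0.6], [0, 0, 0]], twist=[[0, 0, 0], [0, 0, 0], [0, 0, 0], [0, 0, 0], [0, 0, 0], [0, 0, 0]], gripper=[1, 1, 1, 1, 1, 1])

```text
time_s: 24.52
tcp_pos: [0.4538, -0.3422, 0.1082]
ee_rot: [[0.175, 0.985, 0.007], [0.985, -0.175, -0.003], [-0.002, 0.008, -1.0]]
wrist_force: [0.5, 0.5, -0.2]
gripper_width: 0.003
```

```bash
python3 -c "
from h import *
c=cap('wrist'); a=c['image'][40:230,230:430]; cv2.imwrite('pics/p5.png',cv2.resize(a,None,fx=4,fy=3.1,interpolation=2)); s=r.sense(); print(s['time_s'],s['tcp_pos'],s['wrist_force'])
c=cap('side'); a=c['image'][170:240,350:440]; cv2.imwrite('pics/s5.png',cv2.resize(a,None,fx=8,fy=8,interpolation=2))
"
```

```text
24.575 [ 0.4524869  -0.34143919  0.10615523] [-0.00683466  1.33009021 -0.47610325]
```

View pics/p5.png

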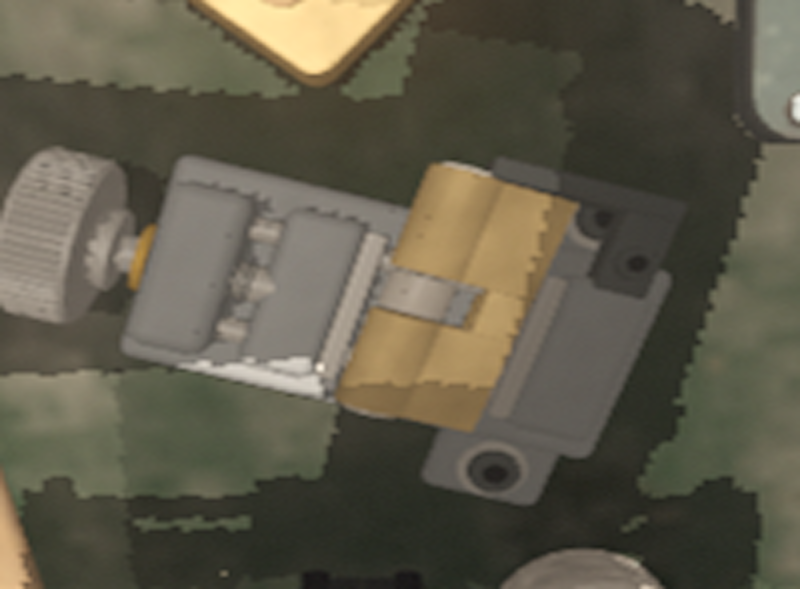

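View pics/s5.png

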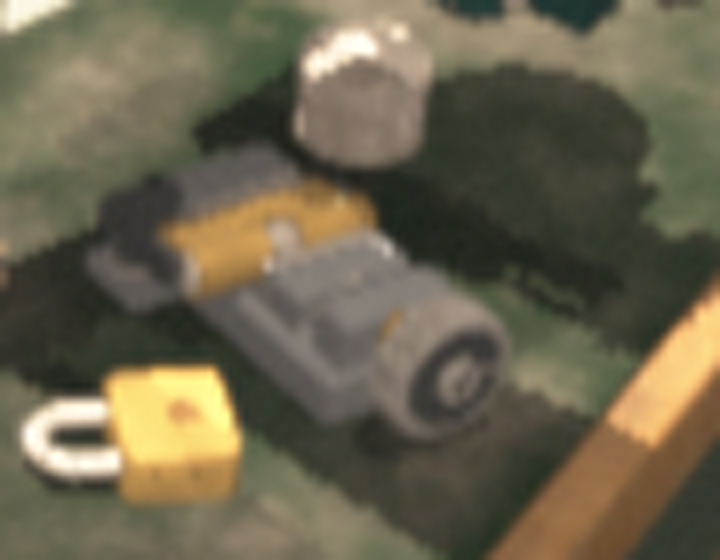

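Run:
```python
from h import *
c=cap('wrist')
O=WC+.078*XA; O[2]=0
def V(X,Y,z): p=onz(c,230+X/4,40+Y/3.1,z)-O; return (np.array([p@XA,p@YA])*1000)
def seg(n,a,b,z):
    p,q=V(*a,z),V(*b,z); d=q-p; print(n,p.round(1),q.round(1),np.degrees(np.arctan2(d[1],d[0])).round(1),np.hypot(*d).round(1))
seg('fixed jaw face',(493,415),(555,278),.031)
seg('fixed jaw back',(585,458),(672,275),.031)
seg('mov jaw edge',(320,370),(378,235),.031)
seg('cyl left',(337,400),(430,165),.035)
seg('cyl right',(477,430),(580,205),.035)
seg('cyl near',(345,405),(477,430),.035)
seg('cyl far',(440,163),(580,205),.035)
seg('stop back',(500,157),(688,205),.032)
seg('stop face',(490,180),(610,212),.032)
a=c['image'][70:190,300:400]; cv2.imwrite('pics/p6.png',cv2.resize(a,None,fx=5,fy=5,interpolation=cv2.INTER_CUBIC))
```

```text
fixed jaw face [ 16.5 -18.4] [16.2 20.4] 90.5 38.8
fixed jaw back [ 39.8 -23.8] [38.9 28.5] 91.0 52.3
mov jaw edge [-22.6 -17.9] [-22.   19.6] 89.0 37.5
cyl left [-16.8 -24. ] [-17.6  38.8] 90.7 62.8
cyl right [ 14.  -22.8] [13.9 38.8] 90.1 61.7
cyl near [-14.8 -24.8] [ 14.  -22.8] 4.0 28.9
cyl far [-15.9  39.9] [13.9 38.8] -2.0 29.7
stop back [-4.9 45.2] [35.  45.8] 0.9 39.9
stop face [-4.9 39.4] [20.7 39.4] 0.1 25.7
```

View pics/p6.png

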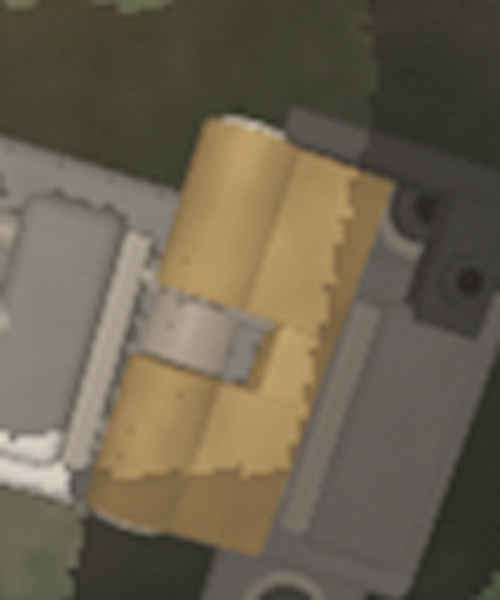

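```bash
python3 -c "
from h import *
print(r.finish_job()); print(r.sense()['time_s'])"
```

```text
the job is handed in; nothing more can be done
None
the job is handed in; nothing more can be done
```

The wheel is loosened just over two turns and the cylinder is pushed up against the end stop. I handed the job in at about 24.6 s on the robot's clock; no verdict was reported.

**Wheel:** I rolled the shut fingertips over the rim in one half stroke and eight full strokes, pressing at about 8–10 N. I followed the white mark after each stroke. It went from about -2.3 rad to about 11.1 rad, roughly 2.1 turns, which is inside the allowed 2 to 2.5. The last mark reading was taken with the fingertip still on the rim. I did not look at it again after backing off, but I backed off the same way as between strokes.

**Cylinder:** Only after that did I push it, about 27 mm along the jaws. It slid freely, then the resistance rose to about 14 N where the stop should be. I then backed off and raised the gripper clear.

**Last checks:**
- **Seat:** the wrist picture puts the cylinder's far end at y of about 39 mm and the stop face at about 39.4 mm. They touch within what the camera can resolve, which is about 2 mm. The cylinder lies parallel to the jaws within about 1°, and the side picture agrees.
- **Measuring disagreement:** the vice's heading came out between -26° and -30° in different views. Late x readings were about 4 mm off, which I put down to camera calibration.
- **Other objects:** the padlock and the tin look unmoved. I did not check the spare cylinder in the last pictures, but the arm never went near it.

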